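# Open the dial padlock on the sample case and hold it up

### The job

A grey steel sample case is locked by a brass combination padlock that lies on its lid with the dial on top and its shackle through the staple. Turn the black dial clockwise, feeling its clicks, until its white line meets the red mark and the shackle springs loose; draw the lock back against the staple to pull its shackle fully open, slip the shackle out of the staple, and finish with the robot still gripping the padlock, held still about 15 cm above the lid, shackle open and dial on top. Do not let go of it at the end, and leave the other things on the bench where they stand.

Things in the scene. Friction and masses are not known exactly. Their poses are not given: they have to be found in the camera images.
- case: grey steel sample case, 220 (x) x 240 (y) x 75 (z) mm, fixed to the bench; it never moves or opens in this job. Origin: centre of its underside; its flat lid is 75 mm above it; -x is its front, +x its hinges.
- staple (a point): centre of the staple, an upright closed loop of 4 mm steel wire that stands on the lid: 16 mm wide inside (along the case's y), its bridge's underside 22 mm above the lid. This point lies 13 mm above the lid, 22 mm behind the case's middle. The loop lies in the case's y-z plane, so a shackle leg passes through it along the case's x.
- lock: brass combination padlock, loose, 0.3 to 0.45 kg, on its back on the lid, dial up. Origin: centre of its body's underside; +z dial face, +x towards the shackle. Body 60 (x) x 58 (y) x 26 (z) mm, free flat sides at y = +-29 mm. Gripped there and drawn along its -x, its bow meets the staple after some slack and the shackle comes out; then push it along +x until the staple stands in the gap by the toe, and lift.
- bow (a point): middle of the inside of the shackle's bow; moves with the shackle (66 mm ahead of the lock's origin when locked). The shackle is a squared U of 7 mm steel bar, legs at y = +-19 mm in the lock's frame, 13 mm above its underside. The leg at y = -19 mm, the toe, runs through the staple; the staple's wire catches the bow.
- toe (a point): end of the shackle's free leg (the toe), on its axis, 13 mm above the lock's underside; moves with the shackle. In the lock's frame at x = 22 mm when locked, 8 mm deep in the body; at x = 44 mm when fully open: that leaves a gap of 14 mm to the body's front (x = 30 mm), and the staple's 4 mm wire passes through it when the lock is lifted.
- dial_grip (a point): point on the dial's axis, at x = -8 mm, z = 40 mm in the lock's frame, at the height to grip. The black fluted knob is round, 34 mm across, from 30 to 48 mm above the lock's underside, over a ticked skirt 42 mm across; it turns about the lock's z. The staple keeps the lock from twisting more than about 0.15 rad meanwhile.
- dial (a joint): angle of the dial's white line from the red mark on the lock (on the dial's +x side), rad, positive counter-clockwise seen from above. Starts between 0.6 and 1.4, opens at 0 (within about 0.15): the shackle then jumps out 5 to 10 mm and the dial turns no farther. Before that it clicks every 0.26 rad (about 0.05 N m; the shackle stirs under 2 mm).
- shackle (a joint): how far the shackle has come out of the lock body, m: under 0.002 locked, 0.005 to 0.01 when it has sprung loose, 0.022 fully open. A slow pull of 2 to 3 N draws it and it stays where it is left.
- vial_green: sample vial with a green cap, 27 mm across, 98 mm tall, loose, to be left alone. Origin: centre of its underside.
- vial_amber: amber sample vial with a white cap, 27 mm across, 98 mm tall, loose, to be left alone. Origin: centre of its underside.
- beaker: glass beaker, 55 mm across, 70 mm tall, loose, to be left alone. Origin: centre of its underside.
- bottle_red: bottle with a red cap, 49 mm across, 90 mm tall, loose, to be left alone. Origin: centre of its underside.
Not all that is in view belongs to the job. Leave any blue look-alike of the lock alone.

How it is judged (in metres and radians):
On the way, in this order (a step that is already met when the one before it is completed fails the run):
1. the dial's line is at the red mark and the shackle has sprung loose (value of joint shackle above 0.0035 m and value of joint dial between -0.22 and 0.22 rad), for 0.1 s.
2. the shackle is drawn fully open (value of joint shackle above 0.018 m), for 0.2 s.
At the end, for the whole second after the job is handed in: The padlock is off the staple, gripped (over 2 N) and still (under 3 cm/s), touching the case nowhere: underside 100 to 250 mm above the lid, at most 250 mm sideways from the case's centre, dial on top (tilt under 0.4 rad), shackle open by more than 18 mm (value of joint shackle above 0.018 m and z of lock in the frame of case between 0.175 and 0.325 m and horizontal distance between lock and case below 0.25 m and angle between lock's own z axis and vertical below 0.4 rad and contact force between the fingers and lock above 2 N and contact force between lock and case below 0.1 N and linear speed of lock below 0.03 m/s); the arm keeps its last pose, push and grip.
It fails at once if the clear vial with a green cap is pushed more than 3 cm or tipped (distance of vial_green from where it was at the start of the episode above 0.03 m or angle between vial_green's own z axis and vertical above 0.5 rad).
It fails at once if the amber vial with a white cap is pushed more than 3 cm or tipped (distance of vial_amber from where it was at the start of the episode above 0.03 m or angle between vial_amber's own z axis and vertical above 0.5 rad).
It fails at once if the glass beaker is pushed more than 3 cm or tipped (distance of beaker from where it was at the start of the episode above 0.03 m or angle between beaker's own z axis and vertical above 0.5 rad).
It fails at once if the small bottle with a red cap is pushed more than 3 cm or tipped (distance of bottle_red from where it was at the start of the episode above 0.03 m or angle between bottle_red's own z axis and vertical above 0.5 rad).
It also fails if it takes over 51 s, if anything falls off the work surface, if the arm or the gripper's body presses on something with over 40 N, if the wrist force passes 120 N, or if a joint passes its speed limit or range.

### The arm

A 6-joint arm with a two-finger parallel gripper is mounted at the origin on a cart in front of the work surface, level with it; the furniture and walls round the work are solid. World frame = base frame: x ahead of the robot, y to its left, z up, the work surface at z = 0. Lengths are in m, angles in degrees, forces in N, time in s.
With the tool pointing down it reaches from about 0.325 to 0.875 m from the base axis. Payload 4.4 kg.
Tool frame: the origin (TCP) lies at the centre of the arm's flange, where the gripper is bolted on; the fingertips stand 173 mm ahead of it and the grasp point (between the pads) lies 155 mm ahead of it; z points along the fingers, y is the line along which they close (so a half turn about z gives the same grasp; the last joint's range is limited). The gripper opens to 85 mm and grips with 20 to 120 N. Pads are 22 mm wide; open, the fingers measure 114 mm over their backs; the gripper's body (76 mm by 85 mm) begins 54 mm behind the grasp point. The pads swing forward as they close: fully open they stand 13 mm farther back than shut.
Start: joints at [-84.425, 11.837, 88.321, -0, 79.842, -8.623], TCP at [0.141, -0.557, 0.405] pointing down, gripper open.
Joint ranges: [-156.59, 156.59], [-49.26, 127.26], [12.9, 141.05], [-63.56, 243.56], [4.71, 150.69], [-161.64, 161.64]. Speed limits (degrees/s): [159.86, 159.86, 180, 180, 180, 180].

### API

Orientations are given as a 3x3 rotation matrix whose columns are the frame's x, y, z axes.
In Python, from rig import manip gives the robot as it stands. The module is installed in compiled form; this text tells all that it offers.
- The arm moves only by the tool move_arm, never from a script. Its argument "motion" is a list of rows, each a list of 6 numbers: the shift along the tool's x, y, z in cm, then the turn, a rotation vector about the tool's x, y, z in units of 5 degrees (1.0 is 5 degrees). A call has 1 to 5 rows; each row is the pose to reach, as a shift and turn from the pose commanded when the call began, along the tool's axes at that moment; what a row does not reach only later rows make up. A row lasts 1/12 s, in which the tool goes at most 41.7 mm and 7.16 degrees, less where a joint would pass 70% of its speed; a pose out of reach is approached as far as the arm can. A call with a gripper value outside its range is refused whole. "fingers" is the opening, from 0 (shut) to 1 (fully open), set as the call begins (left out, the last holds). The fingers move at their own pace and stop on an object; the grip force is fixed at half the most. Time passes only in rows, so rows that repeat a pose let the fingers close. It gives the time, the measured TCP pose, the force, the opening and the grip force at its end, in the units of the state.
- manip.read_state(): the state, without advancing time (a new reading comes with each control period).
- manip.capture(name): name is "scene" or "top"; returns the picture (384x512x3 uint8, red, green, blue); there is no depth.
- manip.camera_info(name): a dict with "fx", "fy", "cx", "cy" (pixels), "position" and "orientation" of the camera in the world. Camera axes: x right, y down, z forward; pixel columns grow to the right and rows downward; lengths in m; the calibration is good to about 2 mm. A picture is of the moment at which its call begins. camera_info takes no time and is no camera call.
- manip.finish_job(): hands the job in; it is judged then, once.
The state is a dict: "clock": time; "joints": joint angles; "dq": joint speeds; "joint_torque": joint torques, N m; "tool_pos": TCP position; "tool_rot": TCP orientation; "wrist_force": force on the tool from outside, world axes, zero at the start; "moment": the same for the moment, N m; "grip_width": finger opening in m; "grip_force": force on a finger pad.
Only numpy, scipy, OpenCV 4.12 (cv2) and the standard library are available. Lean on these libraries where they do the work, as an engineer would, in place of code of your own. Each camera call takes 0.05 s, during which the arm holds its last target. There are 200 camera calls.

## Working session

There is one attempt and no reset: what is moved stays moved. The work goes in short steps, Python scripts to look and compute and a tool call to move; the robot and the scene stay as the last step left them, time stands still between calls to the robot, and variables do not carry over. Pictures are saved under pics/ and viewed, at most 12 in all, crops included, and the job is handed in when it is done.

Besides the shell and the picture viewer there is one more tool, called after "Call:" as a command line: name --pt "numbers of a row" for each row, then --argument value for the rest. move_arm: Moves the arm, as the interface text tells. Its arguments: {"type":"object","properties":{"motion":{"type":"array","items":{"type":"array","items":{"type":"number"}}},"fingers":{"type":"number"}},"required":["motion"]}

```bash
mkdir -p pics; python3 - <<'E'
from rig import manip
import cv2,numpy as np
for n in("scene","top"):
    im=manip.capture(n); cv2.imwrite(f"pics/{n}0.png",im[:,:,::-1]); print(n,manip.camera_info(n))
s=manip.read_state(); print(s)
E
```

```text
scene {'fx': 418.4455775302819, 'fy': 418.4455775302819, 'cx': 254.61829469318778, 'cy': 192.11264760076293, 'position': array([ 0.60701332, -0.8681154 ,  0.89179004]), 'orientation': array([[ 0.99958915,  0.0096934 , -0.02697361],
       [ 0.02657535, -0.66597293,  0.74550239],
       [-0.01073724, -0.74591293, -0.66595692]])}
top {'fx': 487.10299417169807, 'fy': 487.10299417169807, 'cx': 263.936475668194, 'cy': 194.21741192414714, 'position': array([ 0.37629676, -0.01043967,  1.67449498]), 'orientation': array([[ 0.01734983, -0.9928955 ,  0.11771789],
       [-0.9998417 , -0.01676461,  0.00595981],
       [-0.00394397, -0.11780265, -0.99302919]])}
{'clock': 0.1, 'joints': array([-8.44236744e+01,  1.18825277e+01,  8.83981043e+01, -1.30992587e-04,
        7.98415624e+01, -8.62083649e+00]), 'dq': array([ 0.02422925, -0.0214527 , -0.17014069,  0.00996979, -0.01926227,
        0.08107491]), 'joint_torque': array([-2.79897193e-05, -3.84091651e+01, -2.92549145e+01, -1.86586635e-04,
        4.84306584e-03,  2.68232668e-06]), 'tool_pos': array([ 0.1410016 , -0.55710321,  0.40359782]), 'tool_rot': array([[ 9.69457433e-01,  2.45259541e-01, -2.09476964e-04],
       [ 2.45259425e-01, -9.69455161e-01,  2.12238026e-03],
       [ 3.17455486e-04, -2.10893352e-03, -9.99997726e-01]]), 'wrist_force': array([-0.05913523, -0.03575074,  0.21996344]), 'moment': array([0.0387799 , 0.02046715, 0.03488623]), 'grip_force': 0.0, 'grip_width': 0.08503238083798302}
```

View pics/top0.png

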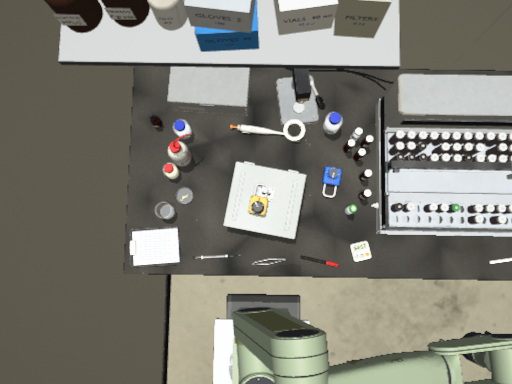

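View pics/scene0.png

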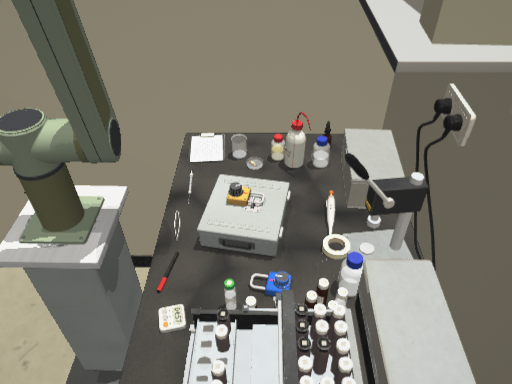

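The brass padlock on the grey case lid is at top (258,204) and scene (240,196). The blue one at top (332,177) is the look-alike and lies on the bench. I'll confirm the brass one in an enlarged crop.

```bash
python3 - <<'E'
import cv2,numpy as np
t=cv2.imread("pics/top0.png")[155:245,215:315]; s=cv2.imread("pics/scene0.png")[170:260,195:295]
cv2.imwrite("pics/crop0.png",np.vstack([cv2.resize(t[20:70,20:85],None,fx=6,fy=6,interpolation=cv2.INTER_CUBIC)[:, :390],cv2.resize(s[0:50,15:80],None,fx=6,fy=6,interpolation=cv2.INTER_CUBIC)]))
E
```

```text
(no output)
```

View pics/crop0.png

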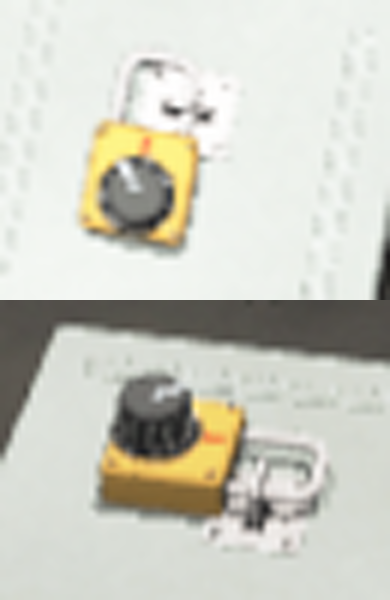

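Confirmed: the brass body has its black dial, and the bow runs through the staple. The red mark is at crop (146,145) and the white line is tilted about 40° CCW of it. Now I'll measure.

```bash
cat > h.py <<'E'
from rig import manip
import cv2,numpy as np
def ray(n,uv,z):
    c=manip.camera_info(n); uv=np.atleast_2d(uv).astype(float)
    d=np.c_[(uv[:,0]-c['cx'])/c['fx'],(uv[:,1]-c['cy'])/c['fy'],np.ones(len(uv))]@np.array(c['orientation']).T
    p=np.array(c['position']); return p+d*((z-p[2])/d[:,2])[:,None]
def proj(n,P):
    c=manip.camera_info(n); q=(np.atleast_2d(P)-c['position'])@np.array(c['orientation'])
    return np.c_[q[:,0]/q[:,2]*c['fx']+c['cx'],q[:,1]/q[:,2]*c['fy']+c['cy']]
def big(m,n=1):
    cs,_=cv2.findContours(m.astype(np.uint8),0,1); return max(cs,key=cv2.contourArea)
E
python3 - <<'E'
from h import *
for n in("top","scene"):
    im=cv2.imread(f"pics/{n}0.png"); hsv=cv2.cvtColor(im,cv2.COLOR_BGR2HSV)
    roi=np.zeros(im.shape[:2],bool)
    if n=="top": roi[150:245,215:315]=1
    else: roi[165:265,190:300]=1
    H,S,V=[hsv[:,:,i] for i in range(3)]
    b=(H>12)&(H<32)&(S>110)&(V>90)&roi
    d=(V<110)&(S<80)&roi
    if n=="top":
        # body incl. dial
        sub=np.zeros_like(roi); sub[190:222,245:272]=1
        m=(b|(d&sub)); h=cv2.convexHull(big(m)); r=cv2.minAreaRect(h); print("body rect",r)
        P=ray(n,cv2.boxPoints(r),.101); print(P.round(4),P.mean(0)); 
        dm=d&sub; c=big(dm); (x,y),rad=cv2.minEnclosingCircle(c); M=cv2.moments(dm.astype(np.uint8)); print("dial",x,y,rad,ray(n,(x,y),.118),ray(n,(M['m10']/M['m00'],M['m01']/M['m00']),.118))
        g=(V>150)&(S<60)&roi; h=cv2.convexHull(big(g|m)); r=cv2.minAreaRect(h); P=ray(n,cv2.boxPoints(r),.075); print("case",r,P.round(4),P.mean(0),np.linalg.norm(np.diff(P,axis=0),axis=1))
        crop=V[190:222,245:275]; 
    else:
        ys,xs=np.nonzero(b); print("scene brass",xs.min(),xs.max(),ys.min(),ys.max())
        sub=np.zeros_like(roi); sub[178:208,225:250]=1
        ys,xs=np.nonzero(d&sub); print("scene dial",xs.min(),xs.max(),ys.min(),ys.max())
E
```

```text
body rect ((257.90399169921875, 205.0279998779297), (16.994117736816406, 17.799104690551758), 10.30484676361084)
[[ 0.5031  0.0498  0.101 ]
 [ 0.5604  0.0406  0.101 ]
 [ 0.5513 -0.0139  0.101 ]
 [ 0.4942 -0.0046  0.101 ]] [0.52724081 0.01796354 0.101     ]
dial 257.61322021484375 207.91510009765625 5.717180252075195 [[0.51623376 0.01841219 0.118     ]] [[0.51789103 0.01496409 0.118     ]]
case ((264.7374267578125, 198.87857055664062), (72.97372436523438, 67.7813491821289), 10.784297943115234) [[ 0.4607  0.1332  0.075 ]
 [ 0.6834  0.097   0.075 ]
 [ 0.6413 -0.1424  0.075 ]
 [ 0.4201 -0.1025  0.075 ]] [ 0.55138429 -0.00367556  0.075     ] [0.22560647 0.24304874 0.22471775]
scene brass 227 255 165 205
scene dial 229 249 183 204
```

Call:
move_arm --pt "3 -2.75 0 0 0 0" --pt "6 -5.5 0 0 0 0" --pt "9 -8.25 0 0 0 0" --pt "12 -11 0 0 0 0" --pt "15 -13.75 0 0 0 0"

```text
clock: 0.52
tool_pos: [0.2532, -0.3855, 0.404]
tool_rot: [[0.97, 0.244, -0.0], [0.244, -0.97, 0.001], [0.0, -0.001, -1.0]]
wrist_force: [0.5, 0.1, 1.2]
grip_width: 0.0852
grip_force: 0.0
```

Call:
move_arm --pt "3 -2.75 0 0 0 0" --pt "6 -5.5 0 0 0 0" --pt "9 -8.25 0 0 0 0" --pt "12 -11 0 0 0 0" --pt "15 -13.75 0 0 0 0"

```text
clock: 0.93
tool_pos: [0.3648, -0.2152, 0.4044]
tool_rot: [[0.97, 0.245, -0.0], [0.245, -0.97, 0.0], [-0.0, -0.0, -1.0]]
wrist_force: [0.2, -1.3, 0.6]
grip_width: 0.0851
grip_force: 0.0
```

Call:
move_arm --pt "3 -2.75 0 0 0 0" --pt "6 -5.5 0 0 0 0" --pt "9 -8.25 0 0 0 0" --pt "12 -11 0 0 0 0" --pt "15 -13.75 0 0 0 0"

```text
clock: 1.35
tool_pos: [0.4766, -0.045, 0.4044]
tool_rot: [[0.969, 0.246, -0.0], [0.246, -0.969, -0.0], [-0.0, 0.0, -1.0]]
wrist_force: [0.5, -1.5, 0.2]
grip_width: 0.0853
grip_force: 0.0
```

Call:
move_arm --pt "3 -2.75 0 0 0 -1.2" --pt "5.6 -5.3 0 0 0 -2.4" --pt "5.6 -5.3 0 0 0 -3.6" --pt "5.6 -5.3 0 0 0 -4.8" --pt "5.6 -5.3 0 0 0 -6"

```text
clock: 1.77
tool_pos: [0.5175, 0.0191, 0.4038]
tool_rot: [[0.712, 0.702, -0.002], [0.702, -0.712, 0.0], [-0.001, -0.001, -1.0]]
wrist_force: [0.3, -0.2, -0.1]
grip_width: 0.0855
grip_force: 0.0
```

```bash
python3 - <<'E'
from h import *
im=manip.capture("scene"); cv2.imwrite("pics/scene1.png",im[:,:,::-1])
s=manip.read_state(); print(s['clock'],s['tool_pos'],s['tool_rot'].round(4),s['joints'],s['wrist_force'])
# remaining to dial pre-pose
d=np.array([.518,.018,.275])-s['tool_pos']; print("tool-axis cm",(s['tool_rot'].T@d*100).round(2))
E
```

```text
1.8167 [0.5173247  0.01867728 0.40390294] [[ 7.101e-01  7.041e-01 -1.600e-03]
 [ 7.041e-01 -7.101e-01  1.000e-04]
 [-1.100e-03 -1.200e-03 -1.000e+00]] [-7.51599326e+00  4.90852892e+00  9.63134782e+01 -6.38876204e-03
  7.88704712e+01  3.77286150e+01] [-0.45749643  0.7038233  -0.41402426]
tool-axis cm [1.000e-02 1.100e-01 1.289e+01]
```

Call:
move_arm --pt "0 0.1 4 0 0 0" --pt "0 0.1 7 0 0 0" --pt "0 0.1 9.5 0 0 0" --pt "0 0.1 11.5 0 0 0" --pt "0 0.1 12.3 0 0 0"

```text
clock: 2.23
tool_pos: [0.5162, 0.0173, 0.2778]
tool_rot: [[0.718, 0.696, -0.007], [0.696, -0.718, 0.001], [-0.005, -0.006, -1.0]]
wrist_force: [0.4, 0.4, -1.1]
grip_width: 0.0851
grip_force: 0.0
```

```bash
python3 - <<'E'
from h import *
im=manip.capture("scene"); im2=manip.capture("top")
a=cv2.resize(np.ascontiguousarray(im[140:240,180:310,::-1]),None,fx=6,fy=5.9,interpolation=cv2.INTER_CUBIC)
cv2.imwrite("pics/c1.png",a)
s=manip.read_state(); print(s['clock'],s['tool_pos'],s['wrist_force'])
E
```

```text
2.3333 [0.51707826 0.01722376 0.2797235 ] [-0.38258454 -0.28507963 -0.18988141]
```

View pics/c1.png

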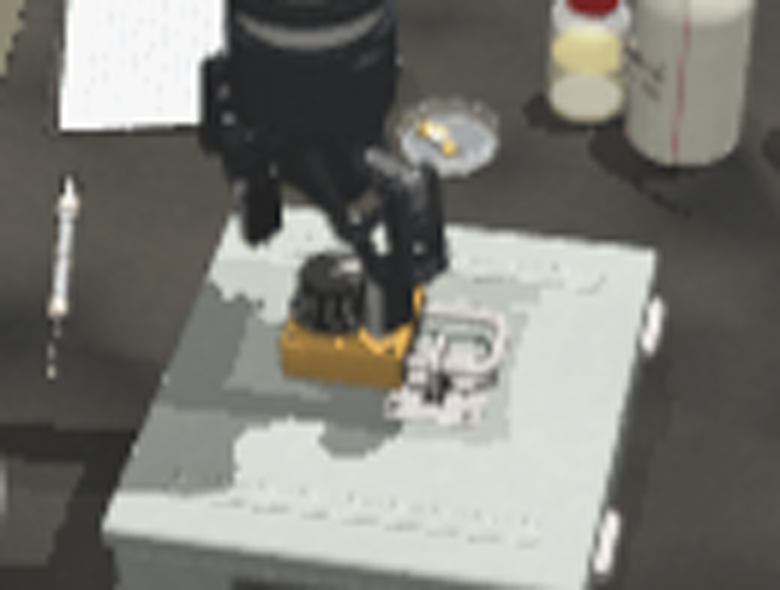

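Call:
move_arm --pt "0 0 0.3 0 0 0" --pt "0 0 0.3 0 0 0" --pt "0 0 0.3 0 0 0" --pt "0 0 0.3 0 0 0" --pt "0 0 0.3 0 0 0" --fingers 0.3

```text
clock: 2.75
tool_pos: [0.5187, 0.0172, 0.2804]
tool_rot: [[0.717, 0.697, 0.002], [0.697, -0.717, -0.0], [0.002, 0.002, -1.0]]
wrist_force: [-0.7, 1.1, 1.9]
grip_width: 0.0321
grip_force: 59.2
```

Call:
move_arm --pt "0 0 0 0 0 0" --pt "0 0 0 0 0 0" --pt "0 0 0 0 0 0" --pt "0 0 0 0 0 0" --pt "0 0 0 0 0 0"

```text
clock: 3.17
tool_pos: [0.5187, 0.0172, 0.2803]
tool_rot: [[0.717, 0.697, 0.002], [0.697, -0.717, -0.0], [0.002, 0.002, -1.0]]
wrist_force: [-1.9, -0.1, 6.5]
grip_width: 0.032
grip_force: 59.2
```

Call:
move_arm --pt "0 0 -0.2 0 0 0.6" --pt "0 0 -0.2 0 0 1.2" --pt "0 0 -0.2 0 0 1.8" --pt "0 0 -0.2 0 0 2.4" --pt "0 0 -0.2 0 0 3"

```text
clock: 3.58
tool_pos: [0.5177, 0.0175, 0.2805]
tool_rot: [[0.874, 0.486, -0.001], [0.486, -0.874, 0.001], [-0.0, -0.001, -1.0]]
wrist_force: [0.1, 1.2, -1.7]
grip_width: 0.0315
grip_force: 59.7
```

```bash
python3 - <<'E'
from h import *
s=manip.read_state(); print(s['clock'],s['tool_pos'],s['wrist_force'],s['moment'],s['grip_width'])
E
```

```text
3.5833 [0.5177401  0.01753504 0.28047726] [ 0.08300674  1.20452113 -1.65327471] [0.18162606 0.08366973 0.05103807] 0.03151632931809793
```

Call:
move_arm --pt "0 0 0 0 0 0.6" --pt "0 0 0 0 0 1.2" --pt "0 0 0 0 0 1.8" --pt "0 0 0 0 0 2.4" --pt "0 0 0 0 0 3"

```text
clock: 4.0
tool_pos: [0.5176, 0.0174, 0.2805]
tool_rot: [[0.97, 0.243, -0.001], [0.243, -0.97, 0.0], [-0.001, -0.001, -1.0]]
wrist_force: [-1.5, 1.5, 0.5]
grip_width: 0.0319
grip_force: 59.7
```

```bash
python3 - <<'E'
from h import *
im=manip.capture("scene"); cv2.imwrite("pics/c2.png",cv2.resize(np.ascontiguousarray(im[170:220,210:285,::-1]),None,fx=10,fy=10,interpolation=cv2.INTER_CUBIC))
s=manip.read_state(); print(s['clock'],s['tool_pos'],s['wrist_force'],s['moment'],s['grip_width'])
E
```

```text
4.05 [0.51765464 0.01739798 0.28048643] [-1.19884101 -0.56620278  0.15364276] [ 0.01693137  0.21046541 -0.010333  ] 0.03136595002088056
```

View pics/c2.png

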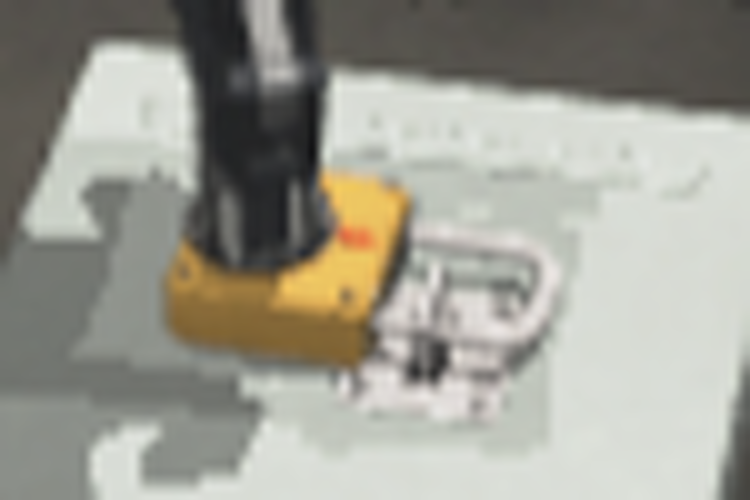

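The dial is gripped at (260,210), the lock is hardly twisted and the shackle is still short. I'll carry on turning in smaller steps and watch the moment.

Call:
move_arm --pt "0 0 0 0 0 0.4" --pt "0 0 0 0 0 0.8" --pt "0 0 0 0 0 1.2" --pt "0 0 0 0 0 1.6" --pt "0 0 0 0 0 1.6"

```text
clock: 4.47
tool_pos: [0.5177, 0.0174, 0.2805]
tool_rot: [[0.994, 0.108, -0.001], [0.108, -0.994, 0.0], [-0.001, -0.0, -1.0]]
wrist_force: [-1.5, 0.5, -0.6]
grip_width: 0.0318
grip_force: 59.8
```

```bash
cat > bow.py <<'E'
from h import *
im=manip.capture("scene")
s=manip.read_state(); print(round(s['clock'],2),s['tool_pos'].round(4),s['wrist_force'].round(1),s['moment'].round(3),'yawY',np.degrees(np.arctan2(s['tool_rot'][1,1],s['tool_rot'][0,1])).round(1))
# bow's outer edge along the toe leg/heel leg mid line: profile of change vs first picture
i0=cv2.imread("pics/scene0.png")[:,:,::-1]
d=np.abs(im.astype(int)-i0).sum(2)[180:215,245:280]>90
ys,xs=np.nonzero(d); print("changed px",d.sum(), (xs.max()+245 if len(xs) else None))
cv2.imwrite("pics/last.png",cv2.resize(np.ascontiguousarray(im[165:225,205:285,::-1]),None,fx=9,fy=9,interpolation=cv2.INTER_CUBIC))
E
python3 bow.py
```

```text
4.52 [0.5178 0.0174 0.2805] [-1.6  1.5 -0.7] [0.097 0.203 0.069] yawY -83.7
changed px 127 266
```

Call:
move_arm --pt "0 0 0 0 0 0.4" --pt "0 0 0 0 0 0.8" --pt "0 0 0 0 0 1.2" --pt "0 0 0 0 0 1.6" --pt "0 0 0 0 0 1.6"

```text
clock: 4.93
tool_pos: [0.5179, 0.0174, 0.2805]
tool_rot: [[1.0, -0.031, -0.001], [-0.031, -1.0, 0.0], [-0.001, -0.0, -1.0]]
wrist_force: [-1.0, 2.0, -1.0]
grip_width: 0.0317
grip_force: 59.7
```

```bash
python3 bow.py
```

```text
4.98 [0.5179 0.0174 0.2805] [-1.5  1.  -0.5] [0.194 0.154 0.046] yawY -91.7
changed px 144 266
```

Call:
move_arm --pt "0 0 0 0 0 0.4" --pt "0 0 0 0 0 0.8" --pt "0 0 0 0 0 1.2" --pt "0 0 0 0 0 1.2" --pt "0 0 0 0 0 1.2"

```text
clock: 5.4
tool_pos: [0.5181, 0.0179, 0.2806]
tool_rot: [[0.991, -0.134, 0.0], [-0.134, -0.991, 0.002], [0.0, -0.002, -1.0]]
wrist_force: [0.3, 4.6, -2.3]
grip_width: 0.032
grip_force: 59.7
```

```bash
python3 bow.py
```

```text
5.45 [0.5181 0.0178 0.2806] [ 0.1  4.9 -2.1] [ 0.924 -0.117  0.26 ] yawY -97.7
changed px 155 266
```

View pics/last.png

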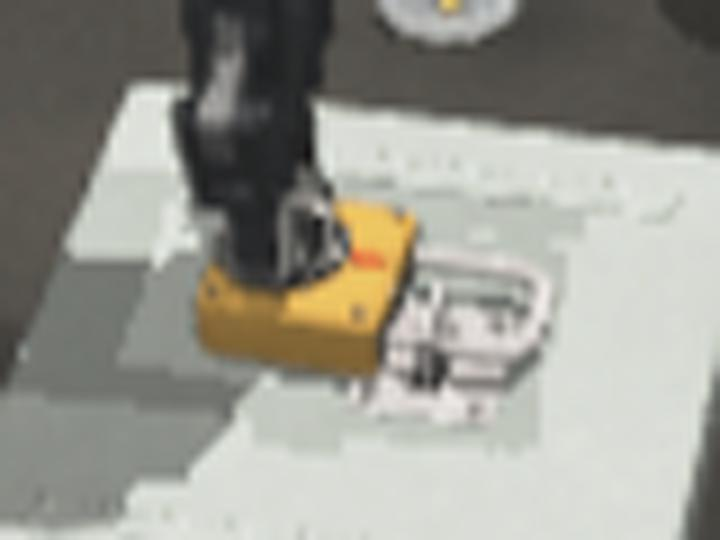

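Call:
move_arm --pt "0 0 0 0 0 0.3" --pt "0 0 0 0 0 0.6" --pt "0 0 0 0 0 0.8" --pt "0 0 0 0 0 0.8"

```text
clock: 5.78
tool_pos: [0.5184, 0.0181, 0.2807]
tool_rot: [[0.979, -0.203, 0.001], [-0.203, -0.979, 0.002], [0.001, -0.003, -1.0]]
wrist_force: [1.2, 7.0, -3.1]
grip_width: 0.0318
grip_force: 59.6
```

```bash
python3 bow.py
```

```text
5.83 [0.5184 0.0181 0.2807] [ 1.2  6.5 -2.5] [ 1.198 -0.264  0.356] yawY -101.7
changed px 158 266
```

```bash
python3 - <<'E'
from h import *
i0=cv2.imread("pics/scene0.png"); i1=manip.capture("scene")[:,:,::-1]; t=manip.capture("top")[:,:,::-1]; t0=cv2.imread("pics/top0.png")
R=lambda i,s=(180,218,222,272):cv2.resize(np.ascontiguousarray(i[s[0]:s[1],s[2]:s[3]]),(390,274),interpolation=cv2.INTER_CUBIC)
S=(178,220,238,282)
cv2.imwrite("pics/cmp.png",np.vstack([np.hstack([R(i0),R(i1)]),np.hstack([R(t0,S),R(t,S)])]))
E
```

```text
(no output)
```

View pics/cmp.png

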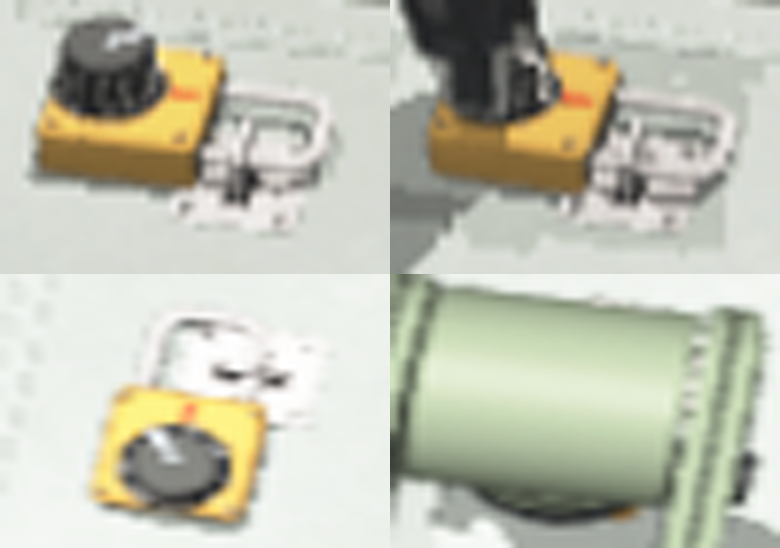

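The bow end now stands farther from the body (118 against 108 crop units), the white line faces the red mark and the torque is rising. That suggests the dial has reached its stop, so I'll release, rise and check.

Call:
move_arm --pt "0 0 0 0 0 0" --pt "0 0 0 0 0 0" --pt "0 0 0 0 0 0" --pt "0 0 0 0 0 0" --pt "0 0 0 0 0 0" --fingers 1

```text
clock: 6.35
tool_pos: [0.5182, 0.0168, 0.2809]
tool_rot: [[0.979, -0.205, 0.0], [-0.205, -0.979, -0.001], [0.001, 0.001, -1.0]]
wrist_force: [-0.2, -0.4, 0.6]
grip_width: 0.0851
grip_force: 0.0
```

Call:
move_arm --pt "0 0 -3 0 0 0" --pt "0 0 -6 0 0 0" --pt "0 0 -9 0 0 0" --pt "-4 0 -9 0 0 0" --pt "-8 0 -9 0 0 0"

```text
clock: 6.77
tool_pos: [0.4412, 0.0329, 0.3739]
tool_rot: [[0.979, -0.206, 0.007], [-0.206, -0.979, -0.001], [0.007, -0.0, -1.0]]
wrist_force: [-0.8, 0.5, -0.8]
grip_width: 0.0852
grip_force: 0.0
```

Call:
move_arm --pt "-4 0 0 0 0 0" --pt "-7 0 0 0 0 0" --pt "-7 0 0 0 0 0"

```text
clock: 7.02
tool_pos: [0.3663, 0.0489, 0.3691]
tool_rot: [[0.979, -0.203, -0.005], [-0.203, -0.979, 0.0], [-0.005, 0.001, -1.0]]
wrist_force: [-0.2, 0.4, -0.5]
grip_width: 0.0855
grip_force: 0.0
```

```bash
python3 - <<'E'
from h import *
i1=manip.capture("scene")[:,:,::-1]; t=manip.capture("top")[:,:,::-1]; cv2.imwrite("pics/s2.png",i1); cv2.imwrite("pics/t2.png",t)
R=lambda i,s=(180,218,222,272):cv2.resize(np.ascontiguousarray(i[s[0]:s[1],s[2]:s[3]]),(520,395),interpolation=cv2.INTER_CUBIC)[:300 if 0 else 395]
a=R(i1);b=R(t,(178,220,238,282)); cv2.imwrite("pics/cmp2.png",np.hstack([cv2.resize(a,(400,304)),cv2.resize(b,(400,304))]))
s=manip.read_state(); print(s['clock'],s['tool_pos'],s['wrist_force'],s['joints'])
E
```

```text
7.1167 [0.37059062 0.04797989 0.37098559] [1.22934507 0.22103087 0.26637144] [-5.95061195e+00 -1.24503045e+01  1.16604884e+02 -2.44955634e-02
  7.57274913e+01  9.58328305e+01]
```

View pics/cmp2.png

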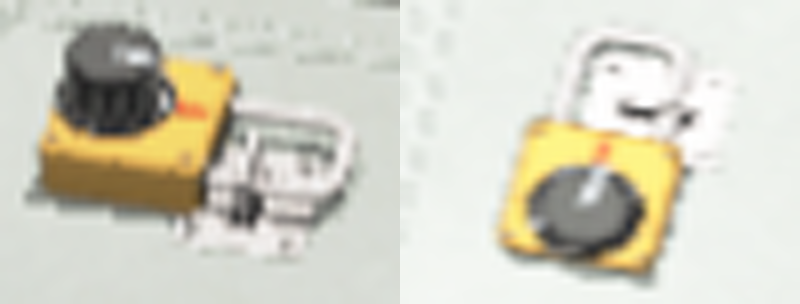

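The line points at the red mark (590,185 → 602,153) and the bow stands about 2 px (6 mm) farther out, so it has sprung. Next I'll measure the body pose again for the side grip.

```bash
cat > body.py <<'E'
from h import *
def body(t):
    hsv=cv2.cvtColor(t,cv2.COLOR_BGR2HSV); H,S,V=[hsv[:,:,i] for i in range(3)]
    roi=np.zeros(t.shape[:2],bool); roi[185:230,240:280]=1
    b=(H>8)&(H<34)&(S>100)&(V>80)&roi
    h=cv2.convexHull(np.vstack([c for c in cv2.findContours(b.astype(np.uint8),0,1)[0] if cv2.contourArea(c)>3])); r=cv2.minAreaRect(h)
    P=ray("top",cv2.boxPoints(r),.101); return P,P.mean(0),r
E
python3 - <<'E'
from body import *
for f in("top0","t2"):
    P,c,r=body(cv2.imread(f"pics/{f}.png")); d=P[1]-P[0]; print(f,r,P.round(4),c.round(4),np.degrees(np.arctan2(d[1],d[0])))
s=manip.read_state(); print((s['tool_rot'].T@(np.array([c[0],c[1],.3])-s['tool_pos'])*100).round(2), np.degrees(np.arctan2(s['tool_rot'][1,1],s['tool_rot'][0,1])))
E
```

```text
top0 ((257.9038391113281, 204.98077392578125), (17.062103271484375, 18.04268455505371), 11.309932708740234) [[ 0.5034  0.0504  0.101 ]
 [ 0.5613  0.0401  0.101 ]
 [ 0.5513 -0.0145  0.101 ]
 [ 0.4935 -0.004   0.101 ]] [0.5274 0.018  0.101 ] -10.073401936715756
t2 ((258.7117614746094, 204.54705810546875), (17.029043197631836, 17.89676284790039), 12.52880573272705) [[ 0.5058  0.0482  0.101 ]
 [ 0.563   0.0367  0.101 ]
 [ 0.5518 -0.0175  0.101 ]
 [ 0.4947 -0.0059  0.101 ]] [0.5289 0.0154 0.101 ] -11.298476298427579
[16.14 -0.04  7.13] -101.77744004572365
```

Call:
move_arm --pt "4 0 0 0 0 0" --pt "8 0 0 0 0 0" --pt "12 0 0 0 0 0" --pt "15.5 0 0 0 0 0" --pt "16.1 0 0 0 0 0"

```text
clock: 7.53
tool_pos: [0.5348, 0.0129, 0.3706]
tool_rot: [[0.978, -0.206, 0.005], [-0.206, -0.978, -0.001], [0.005, 0.0, -1.0]]
wrist_force: [0.1, -0.8, -0.2]
grip_width: 0.0855
grip_force: 0.0
```

Call:
move_arm --pt "0 0 3.5 0 0 0" --pt "0 0 7 0 0 0" --pt "0 0 10 0 0 0" --pt "0 0 11.5 0 0 0" --pt "0 0 11.5 0 0 0"

```text
clock: 7.95
tool_pos: [0.5274, 0.0148, 0.2508]
tool_rot: [[0.979, -0.205, -0.009], [-0.205, -0.979, 0.001], [-0.009, 0.001, -1.0]]
wrist_force: [-1.1, 0.5, 0.9]
grip_width: 0.0854
grip_force: 0.0
```

```bash
python3 - <<'E'
from h import *
manip.capture("top");s=manip.read_state(); print(s['clock'],s['tool_pos'],s['wrist_force'],(s['tool_rot'].T@(np.array([.5289,.0154,.25])-s['tool_pos'])*100).round(2))
E
```

```text
8.0 [0.52855764 0.01471157 0.25331959] [0.37655472 0.02157714 0.46636285] [ 0.02 -0.07  0.33]
```

Call:
move_arm --pt "0 -0.05 0.2 0 0 0" --pt "0 -0.05 0.2 0 0 0" --pt "0 -0.05 0.2 0 0 0" --pt "0 -0.05 0.2 0 0 0" --pt "0 -0.05 0.2 0 0 0" --fingers 0.5

```text
clock: 8.42
tool_pos: [0.5303, 0.0156, 0.2559]
tool_rot: [[0.979, -0.204, 0.005], [-0.204, -0.979, -0.0], [0.005, -0.001, -1.0]]
wrist_force: [1.5, 1.4, 4.8]
grip_width: 0.0567
grip_force: 67.7
```

```bash
cat > st.py <<'E'
from h import *
s=manip.read_state(); print(round(s['clock'],2),s['tool_pos'].round(4),s['wrist_force'].round(1),'tool axes',(s['tool_rot'].T@s['wrist_force']).round(1),s['moment'].round(2),s['grip_width'],s['grip_force'])
E
python3 st.py
```

```text
8.42 [0.5303 0.0156 0.2559] [1.5 1.4 4.8] tool axes [ 1.2 -1.7 -4.8] [ 0.3  -0.24  0.08] 0.05668310756640787 67.66690492630005
```

Call:
move_arm --pt "-0.3 0 -0.2 0 0 0" --pt "-0.6 0 -0.2 0 0 0" --pt "-0.9 0 -0.2 0 0 0" --pt "-1.2 0 -0.2 0 0 0" --pt "-1.5 0 -0.2 0 0 0"

```text
clock: 8.83
tool_pos: [0.5143, 0.0187, 0.256]
tool_rot: [[0.979, -0.204, 0.002], [-0.204, -0.979, 0.0], [0.002, -0.0, -1.0]]
wrist_force: [3.5, 2.1, -0.1]
grip_width: 0.0559
grip_force: 67.1
```

```bash
python3 st.py
```

```text
8.83 [0.5143 0.0187 0.256 ] [ 3.5  2.1 -0.1] tool axes [ 3.  -2.8  0.1] [ 0.42 -0.65  0.17] 0.05592514279543175 67.1385669708252
```

Call:
move_arm --pt "-0.2 0 0 0 0 0" --pt "-0.4 0 0 0 0 0" --pt "-0.6 0 0 0 0 0" --pt "-0.8 0 0 0 0 0" --pt "-1 0 0 0 0 0"

```text
clock: 9.25
tool_pos: [0.5046, 0.0202, 0.256]
tool_rot: [[0.979, -0.205, 0.001], [-0.205, -0.979, -0.001], [0.001, 0.001, -1.0]]
wrist_force: [4.6, -0.1, 0.8]
grip_width: 0.0564
grip_force: 67.3
```

```bash
python3 st.py
```

```text
9.25 [0.5046 0.0202 0.256 ] [ 4.6 -0.1  0.8] tool axes [ 4.5 -0.8 -0.8] [ 0.06 -0.71 -0.04] 0.056378914491899634 67.29708909988403
```

Call:
move_arm --pt "-0.2 0 0 0 0 0" --pt "-0.4 0 0 0 0 0" --pt "-0.6 0 0 0 0 0" --pt "-0.8 0 0 0 0 0" --pt "-1 0 0 0 0 0"

```text
clock: 9.67
tool_pos: [0.4948, 0.0224, 0.256]
tool_rot: [[0.979, -0.205, 0.001], [-0.205, -0.979, -0.001], [0.001, 0.0, -1.0]]
wrist_force: [4.3, -2.2, 1.0]
grip_width: 0.0565
grip_force: 67.4
```

```bash
python3 st.py
```

```text
9.67 [0.4948 0.0224 0.256 ] [ 4.3 -2.2  1. ] tool axes [ 4.7  1.3 -1. ] [-0.25 -0.8  -0.13] 0.05651572997593716 67.35154867172241
```

Call:
move_arm --pt "-0.1 0 0 0 0 0" --pt "-0.2 0 0 0 0 0" --pt "-0.3 0 0 0 0 0"

```text
clock: 9.92
tool_pos: [0.4919, 0.0231, 0.256]
tool_rot: [[0.979, -0.205, 0.001], [-0.205, -0.979, -0.0], [0.001, 0.0, -1.0]]
wrist_force: [3.8, -2.2, 1.8]
grip_width: 0.0562
grip_force: 67.4
```

```bash
python3 st.py
```

```text
9.92 [0.4919 0.0231 0.256 ] [ 3.8 -2.2  1.8] tool axes [ 4.2  1.4 -1.8] [-0.27 -0.75 -0.11] 0.05621049914022463 67.35183835029602
```

Call:
move_arm --pt "-0.1 0 0 0 0 0" --pt "-0.2 0 0 0 0 0" --pt "-0.2 0 0 0 0 0"

```text
clock: 10.17
tool_pos: [0.4898, 0.0237, 0.2559]
tool_rot: [[0.979, -0.204, 0.0], [-0.204, -0.979, -0.0], [0.0, 0.0, -1.0]]
wrist_force: [4.0, -2.5, 4.2]
grip_width: 0.0565
grip_force: 67.5
```

```bash
python3 st.py
```

```text
10.17 [0.4898 0.0237 0.2559] [ 4.  -2.5  4.2] tool axes [ 4.5  1.6 -4.2] [-0.21 -0.68 -0.12] 0.05649570237976298 67.50041127204895
```

Call:
move_arm --pt "-0.1 0 0 0 0 0" --pt "-0.2 0 0 0 0 0" --pt "-0.2 0 0 0 0 0"

```text
clock: 10.42
tool_pos: [0.4882, 0.024, 0.2559]
tool_rot: [[0.979, -0.205, 0.002], [-0.205, -0.979, -0.0], [0.002, -0.0, -1.0]]
wrist_force: [5.4, -2.4, 1.8]
grip_width: 0.0565
grip_force: 67.4
```

```bash
python3 st.py
```

```text
10.42 [0.4882 0.024  0.2559] [ 5.4 -2.4  1.8] tool axes [ 5.8  1.2 -1.8] [-0.25 -0.96 -0.03] 0.05649267550072607 67.37322092056274
```

Call:
move_arm --pt "-0.1 0 0 0 0 0" --pt "-0.2 0 0 0 0 0" --pt "-0.2 0 0 0 0 0"

```text
clock: 10.67
tool_pos: [0.4872, 0.0242, 0.256]
tool_rot: [[0.979, -0.204, 0.006], [-0.204, -0.979, -0.001], [0.006, -0.0, -1.0]]
wrist_force: [9.9, -3.0, -2.4]
grip_width: 0.0566
grip_force: 66.8
```

```bash
python3 st.py; python3 - <<'E'
from h import *
im=manip.capture("scene")[:,:,::-1]; cv2.imwrite("pics/c4.png",cv2.resize(np.ascontiguousarray(im[172:222,207:282]),None,fx=10,fy=10,interpolation=cv2.INTER_CUBIC))
E
```

```text
10.67 [0.4872 0.0242 0.256 ] [ 9.9 -3.  -2.4] tool axes [10.3  0.9  2.5] [-0.45 -1.62 -0.05] 0.05655833253328234 66.79484367370605
```

View pics/c4.png

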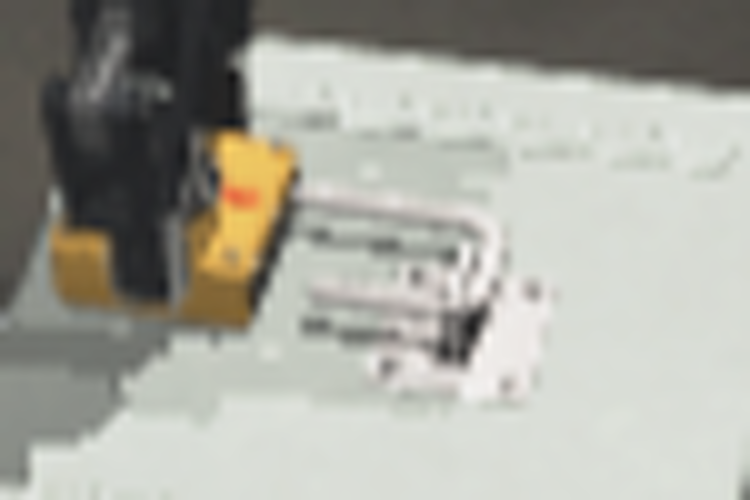

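The shackle is fully open: the force rose to 10 N at the end stop, and the gap is visible between the body front (265,270) and the toe (310,295). Pushing forward about 49 mm.

Call:
move_arm --pt "0.8 0 0 0 0 0" --pt "1.6 0 0 0 0 0" --pt "2.4 0 0 0 0 0" --pt "3.2 0 0 0 0 0" --pt "4 0 0 0 0 0"

```text
clock: 11.13
tool_pos: [0.5221, 0.0175, 0.256]
tool_rot: [[0.979, -0.203, -0.013], [-0.203, -0.979, 0.003], [-0.013, -0.0, -1.0]]
wrist_force: [-12.0, 2.2, 20.6]
grip_width: 0.0562
grip_force: 69.5
```

```bash
python3 st.py
```

```text
11.13 [0.5221 0.0175 0.256 ] [-12.    2.2  20.6] tool axes [-12.5   0.3 -20.4] [0.41 1.57 0.03] 0.05616616235656368 69.49870347976685
```

Call:
move_arm --pt "0.3 0 0 0 0 0" --pt "0.6 0 0 0 0 0" --pt "0.9 0 0 0 0 0" --pt "0.9 0 0 0 0 0" --pt "0.9 0 0 0 0 0"

```text
clock: 11.55
tool_pos: [0.5314, 0.0156, 0.256]
tool_rot: [[0.979, -0.204, -0.01], [-0.204, -0.979, 0.002], [-0.01, -0.0, -1.0]]
wrist_force: [-7.8, 1.8, 16.4]
grip_width: 0.0565
grip_force: 69.1
```

```bash
python3 st.py; python3 - <<'E'
from h import *
im=manip.capture("scene")[:,:,::-1]; cv2.imwrite("pics/c5.png",cv2.resize(np.ascontiguousarray(im[172:222,217:292]),None,fx=10,fy=10,interpolation=cv2.INTER_CUBIC))
E
```

```text
11.55 [0.5314 0.0156 0.256 ] [-7.8  1.8 16.4] tool axes [ -8.2  -0.1 -16.3] [ 0.33  1.07 -0.02] 0.05651638621626368 69.07131671905518
```

View pics/c5.png

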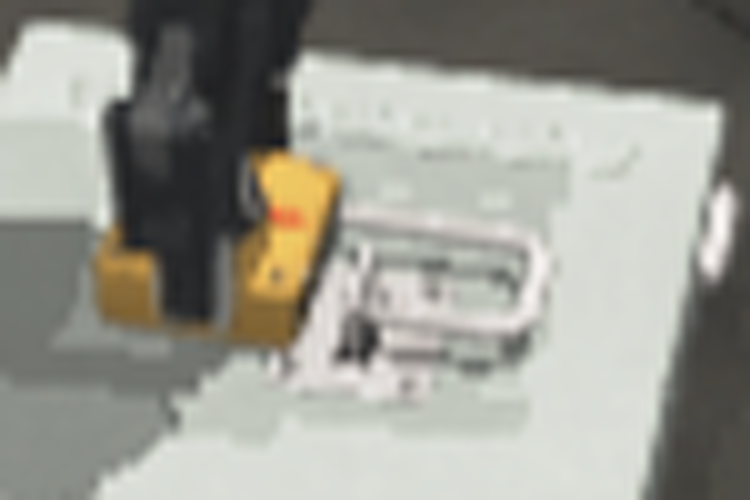

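The toe end is about at the staple (370,310) and needs roughly 4–5 mm more. Fz is 16 N, so I'll ease up slightly too.

Call:
move_arm --pt "0.2 0 -0.1 0 0 0" --pt "0.4 0 -0.15 0 0 0" --pt "0.4 0 -0.15 0 0 0" --pt "0.4 0 -0.15 0 0 0"

```text
clock: 11.93
tool_pos: [0.5352, 0.0146, 0.2561]
tool_rot: [[0.979, -0.204, -0.01], [-0.204, -0.979, 0.002], [-0.01, -0.0, -1.0]]
wrist_force: [-4.3, 0.9, 8.1]
grip_width: 0.0566
grip_force: 68.0
```

```bash
python3 st.py
```

```text
11.93 [0.5352 0.0146 0.2561] [-4.3  0.9  8.1] tool axes [-4.5 -0.  -8. ] [0.15 0.5  0.02] 0.05662048342093926 68.02927494049072
```

Call:
move_arm --pt "0 0 -0.2 0 0 0" --pt "0 0 -0.4 0 0 0" --pt "0 0 -0.6 0 0 0" --pt "0 0 -0.8 0 0 0" --pt "0 0 -1 0 0 0"

```text
clock: 12.35
tool_pos: [0.5371, 0.0138, 0.2665]
tool_rot: [[0.979, -0.204, -0.003], [-0.204, -0.979, 0.0], [-0.003, 0.0, -1.0]]
wrist_force: [-0.1, -0.0, -2.3]
grip_width: 0.0566
grip_force: 66.9
```

```bash
python3 st.py
```

```text
12.35 [0.5371 0.0138 0.2665] [-0.1 -0.  -2.3] tool axes [-0.1  0.1  2.3] [0.03 0.03 0.  ] 0.05661471815853984 66.85688138008118
```

It's 10 mm up, already past the bridge's underside, with no side force. Continuing the lift.

Call:
move_arm --pt "0 0 -0.4 0 0 0" --pt "0 0 -0.8 0 0 0" --pt "0 0 -1.2 0 0 0" --pt "0 0 -1.6 0 0 0" --pt "0 0 -2.2 0 0 0"

```text
clock: 12.77
tool_pos: [0.5376, 0.0136, 0.2894]
tool_rot: [[0.979, -0.205, -0.001], [-0.205, -0.979, 0.0], [-0.001, 0.0, -1.0]]
wrist_force: [0.2, 0.2, -3.9]
grip_width: 0.057
grip_force: 66.8
```

Call:
move_arm --pt "0 0 -2 0 0 0" --pt "0 0 -4 0 0 0" --pt "0 0 -6 0 0 0" --pt "0 0 -8 0 0 0" --pt "0 0 -10 0 0 0"

```text
clock: 13.18
tool_pos: [0.5376, 0.0136, 0.3906]
tool_rot: [[0.979, -0.205, 0.0], [-0.205, -0.979, -0.0], [0.0, -0.0, -1.0]]
wrist_force: [0.1, 0.9, -3.4]
grip_width: 0.0564
grip_force: 66.7
```

Call:
move_arm --pt "0 0 -1 0 0 0" --pt "0 0 -1.8 0 0 0" --pt "0 0 -1.8 0 0 0" --pt "0 0 -1.8 0 0 0" --pt "0 0 -1.8 0 0 0"

```text
clock: 13.6
tool_pos: [0.5373, 0.0137, 0.4056]
tool_rot: [[0.979, -0.205, -0.003], [-0.205, -0.979, 0.0], [-0.003, 0.0, -1.0]]
wrist_force: [-0.1, 0.2, -4.3]
grip_width: 0.0562
grip_force: 66.9
```

```bash
python3 - <<'E'
from h import *
im=manip.capture("scene")[:,:,::-1]; cv2.imwrite("pics/c6.png",cv2.resize(np.ascontiguousarray(im[110:230,190:320]),None,fx=5,fy=5,interpolation=cv2.INTER_CUBIC))
E
python3 st.py
```

```text
13.65 [0.5373 0.0137 0.4054] [ 0.1 -0.6 -3.6] tool axes [0.2 0.5 3.6] [ 0.01  0.07 -0.05] 0.05642449009490189 66.87451601028442
```

View pics/c6.png

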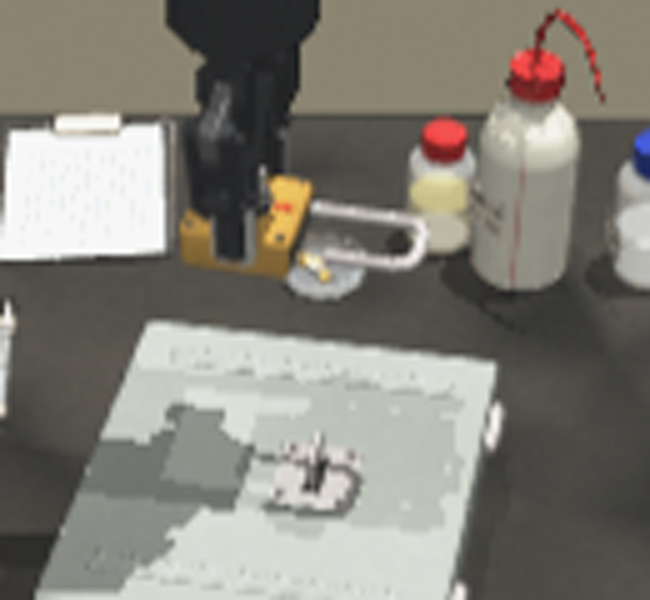

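The lock hangs level in the gripper at (245,230), clear of the staple at (318,470). The shackle is open and the lock is about 15 cm above the lid.

```bash
python3 -c "
from rig import manip
print(manip.finish_job())"
```

```text
the job is handed in; nothing more can be done
None
```

The padlock is unlocked and off the staple, and the robot is holding it still about 15 cm above the lid with the shackle fully open and the dial on top; the job is handed in, but no verdict came back.

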